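# Refit the dust extractor's filter

## Robot

A 7-joint arm with a two-finger parallel gripper is mounted at the origin on a cart in front of the work surface, level with it; the furniture and walls round the work are solid. World frame = base frame: x ahead of the robot, y to its left, z up, the work surface at z = 0. Lengths are in m, angles in rad, forces in N, time in s.
With the tool pointing down it reaches from about 0.425 to 0.875 m from the base axis. Payload 4.7 kg.
Tool frame: the origin (TCP) lies on the centre line of the jaws, within the pads' length; the fingertips stand 8 mm ahead of it and the grasp point (between the pads) lies 11 mm behind it (tcp_to_tips is the distance from the TCP to the fingertips, in m); z points along the fingers, y is the line along which they close (so a half turn about z gives the same grasp; the last joint's range is limited). The gripper opens to 87 mm and grips with 3 to 60 N. Pads are 19 mm wide; open, the fingers measure 117 mm over their backs; the gripper's body (75 mm by 190 mm) begins 51 mm behind the grasp point.
Start: joints at [1.163, 0.321, -0.07, 1.45, 0.023, 1.371, -0.057], TCP at [0.266, -0.593, 0.231] pointing down, gripper open.
Joint ranges: [-2.86, 2.86], [-0.3, 2.09], [-1.38, 1.24], [0.06, 2.45], [-1.56, 4.7], [0.09, 2.05], [-2.69, 2.69]. Speed limits (rad/s): [2.57, 2.57, 3.14, 3.14, 3.14, 3.14, 3.14].

## Interface

Orientations are given as a unit quaternion [w, x, y, z].
In Python, from plant import get_obs, get_image, camera_info, close_job, tcp_to_tips gives the robot as it stands. The module is installed in compiled form; this text tells all that it offers.
- The arm moves only by the tool move_arm, never from a script. Its argument "increments" is a list of rows, each a list of 2 entries, a list of its own where there are three numbers: the shift along the world's x, y, z in units of 40 mm (1.0 is 40 mm), then the turn, a rotation vector about the world's x, y, z in degrees. A call has exactly 8 rows; each row shifts and turns the commanded pose from where the row before left it; what a row does not reach is not made up. A row lasts 1/10 s, in which the tool goes at most 50 mm and 8.59 degrees, less where a joint would pass 70% of its speed; a pose out of reach is approached as far as the arm can. A call is refused whole if a number of a shift passes 1 or a number of a turn 8.59, either way. A call with a gripper value outside its range is refused whole. "jaw" is the opening, from 0 (shut) to 1 (fully open), set as the call begins (left out, the last holds). The fingers move at their own pace and stop on an object; "squeeze" is the grip in N (left out, the last holds). Time passes only in rows, so rows that do not move let the fingers close, or fill a call up. It gives the time, the measured TCP pose, the force, the opening and the grip force at its end, in the units of the state.
- get_obs(): the state, without advancing time (a new reading comes with each control period).
- get_image(name): name is "scene" or "top"; returns the picture (420x560x3 uint8, blue, green, red); there is no depth.
- camera_info(name): a dict with "fx", "fy", "cx", "cy" (pixels), "R" (3x3) and "t" (3): a world point X has camera coordinates R X + t. Camera axes: x right, y down, z forward; pixel columns grow to the right and rows downward; lengths in m; the calibration is good to about 2 mm. A picture is of the moment at which its call begins. camera_info takes no time and is no camera call.
- close_job(): hands the job in; it is judged then, once.
The state is a dict: "clock": time; "qpos": joint angles; "qvel": joint speeds; "tau": joint torques, N m; "tcp_pos": TCP position; "eef_rot": TCP orientation; "force": force on the tool from outside, world axes, zero at the start; "ft_torque": the same for the moment, N m; "width": finger opening in m; "grip_force": force on a finger pad.
Only numpy, scipy, OpenCV 4.12 (cv2) and the standard library are available. Lean on these libraries where they do the work, as an engineer would, in place of code of your own. Each camera call takes 0.05 s, during which the arm holds its last target. There are 200 camera calls.

## Task

Put the filter back into the dust extractor: take it by its grip off the wood block it leans on, hook its tongue under the steel lip of the filter bay while it is still tilted, then lower its other side until it lies flat and fully home in the bay. Then swing the red-tipped turn latch over the filter as far as it goes, and let go. Leave the two paint pots and the two sanding blocks standing where they are.

Things in the scene. Friction and masses are not known exactly. Their poses are not given: they have to be found in the camera images.
- filter: Loose filter cassette: grey plastic frame 112 (x) x 120 (y) x 20 mm (z) round a white pleated filter, 0.15 to 0.31 kg. Origin: centre of the frame's underside; z points out of its top, the pleat and grip side. It starts leaning on the wood block about 25 degrees from level: tongue (-x) down on the table towards the robot, far side raised.
- grip_top (a point): Middle of the top of the grip rib on the filter's top, at x = y = 0, z = 54 mm of the filter's frame. The rib runs along the filter's y: 16 mm thick in x, 70 mm long, standing from z = 20 to 54 mm.
- tongue_edge (a point): Middle of the lower edge of the tongue's tip, at x = -74 mm, y = z = 0 in the filter's frame (same axes). The flat tongue is 4 mm thick (z = 0 to 4 mm), 100 mm wide and juts 18 mm from the frame's -x side.
- extractor: Fixed bench dust extractor, blue housing 195 x 170 x 65 mm. Origin: centre of its underside, on the table; z up; its -x side, with the lip, faces roughly towards the robot. The filter bay is the recess in its top.
- bay_floor (a point): Where the origin of the seated filter lies, axes as the extractor's: x = -8.5, y = 0, z = 45 mm in its frame (about 2.5 mm of play each way in x and y; the filter's top is then flush with the rim at z = 65 mm). The flat bay floor spans x = -85 to +50 and y = -62.5 to +62.5 mm, with walls up to the rim on its +x, +y and -y sides.
- lip_edge (a point): Middle of the lower side of the steel lip's free edge: x = -75 mm, y = 0, z = 56.5 mm in the extractor's frame, 11.5 mm above the bay floor. Behind it the lip's underside slopes down to 7.5 mm above the floor at the back wall, x = -85 mm. The lip is 4 mm thick and as wide as the bay. The tongue goes under it while tilted by up to about 30 degrees.
- latch (a joint): Turn latch on the extractor's far (+x) deck: steel strip 18 mm wide, reaching 45 mm from its upright pivot. 0 rad: shut at its stop, pointing to the extractor's -x over the filter, 2.5 mm above the rim; grows as it swings open, clockwise from above (at 1.57 it points to the extractor's +y), to 2.3. Starts open, stays where left, takes about 2 N at the fin to turn.
- latch_pivot (a point): Pivot of the turn latch, on the rim: x = 69 mm, y = 0, z = 65 mm in the extractor's frame, axes as the extractor's.
- latch_fin (a point): Middle of the top of the red upright fin on the latch, 34 mm from the pivot axis and 91.5 mm above the table. The fin is 22 mm long along the latch, 9 mm thick and 20 mm tall, to be pushed sideways or pinched.
- wood_block: Loose pine offcut standing on edge, 40 mm tall, 30 x 70 mm in plan, on which the filter leans; it may be moved. Origin: centre of its underside.
- red_pot: Small closed red paint pot, 32 mm wide, 42 mm tall, loose; origin at the centre of its underside. To be left alone.
- blue_pot: Small closed blue paint pot, 32 mm wide, 42 mm tall, loose; origin at the centre of its underside. To be left alone.
- green_sander: Green hand sander, 55 x 102 x 68 mm, loose; origin at the centre of its underside. To be left alone.
- sand_block: Tan cork sanding block, 36 x 70 x 26 mm, loose; origin at the centre of its underside. To be left alone.

How it is judged:
On the way, in this order (a step that is already met when the one before it is completed fails the run):
1. the tongue is hooked under the lip while the filter is still tilted by more than 7 degrees (x of tongue_edge in the frame of extractor between -0.089 and -0.078 m and z of tongue_edge in the frame of extractor between 0.042 and 0.054 m and y of tongue_edge in the frame of extractor between -0.01 and 0.01 m and angle between filter's own z axis and vertical above 0.12 rad), for 0.1 s.
2. the filter lies flat and home in the bay, the latch still open (x of tongue_edge in the frame of extractor between -0.089 and -0.078 m and y of filter in the frame of extractor between -0.005 and 0.005 m and z of filter in the frame of extractor below 0.048 m and angle between the z axis of filter and the z axis of extractor, either way round below 0.035 rad and angle between the x axis of filter and the x axis of extractor, either way round below 0.08 rad and value of joint latch above 0.6 rad), for 0.2 s.
At the end, for the whole second after the job is handed in: The filter lies at rest in the bay, within 2 degrees of level and 3 mm of the floor, its tongue at least 3 mm under the lip and centred within 5 mm, and the latch is shut over it to within 0.15 rad of its stop (x of tongue_edge in the frame of extractor between -0.089 and -0.078 m and y of filter in the frame of extractor between -0.005 and 0.005 m and z of filter in the frame of extractor below 0.048 m and angle between the z axis of filter and the z axis of extractor, either way round below 0.035 rad and angle between the x axis of filter and the x axis of extractor, either way round below 0.08 rad and value of joint latch below 0.15 rad and linear speed of filter below 0.02 m/s); the robot touches nothing.
It fails at once if a paint pot or a sanding block is shifted by more than 30 mm or tipped (distance of any of red_pot, blue_pot, green_sander, sand_block from where it was at the start of the episode above 0.03 m or angle between any of red_pot, blue_pot, green_sander, sand_block's own z axis and vertical above 0.5 rad).
It also fails if it takes over 61 s, if anything falls off the work surface, if the arm or the gripper's body presses on something with over 40 N, if the wrist force passes 120 N, or if a joint passes its speed limit or range.

## Working session

There is one attempt and no reset: what is moved stays moved. The work goes in short steps, Python scripts to look and compute and a tool call to move; the robot and the scene stay as the last step left them, time stands still between calls to the robot, and variables do not carry over. Pictures are saved under pics/ and viewed, at most 10 in all, crops included, and the job is handed in when it is done.

Besides the shell and the picture viewer there is one more tool, called after "Request:" as name([rows], argument=value, ...), one row to a line, values as JSON. move_arm: Moves the arm, as the interface text tells. Its arguments: {"type":"object","properties":{"increments":{"type":"array"},"jaw":{"type":"number"},"squeeze":{"type":"number"}},"required":["increments"]}

```bash
mkdir -p pics; python3 - <<'E'
from plant import *
import cv2,numpy as np
for n in("scene","top"):
    cv2.imwrite(f"pics/{n}0.png",get_image(n)); c=camera_info(n); print(n,c)
print(get_obs(), tcp_to_tips)
E
```

```text
scene {'fx': 419.9603345175658, 'fy': 419.9603345175658, 'cx': 279.4594807656031, 'cy': 211.0879465755347, 'R': array([[-0.89257782, -0.45088383, -0.00293516],
       [-0.23979094,  0.48018716, -0.84375387],
       [ 0.3818444 , -0.75241216, -0.53672226]]), 't': array([0.45434504, 0.23075133, 0.92202822])}
top {'fx': 490.0325572307322, 'fy': 490.0325572307322, 'cx': 279.50387483704554, 'cy': 217.0637197644502, 'R': array([[-1.24047298e-02, -9.99923021e-01,  2.72742802e-04],
       [-9.89402109e-01,  1.22347459e-02, -1.44685096e-01],
       [ 1.44670622e-01, -2.06463183e-03, -9.89477715e-01]]), 't': array([-0.04720854,  0.55873005,  1.3026837 ])}
{'clock': 0.1, 'qpos': array([ 1.16308829,  0.32174218, -0.07004977,  1.45152818,  0.02263883,
        1.37078554, -0.05687762]), 'qvel': array([-0.00034515, -0.00234388,  0.00076245, -0.00412373,  0.00076831,
        0.00252518,  0.0010047 ]), 'tau': array([-3.89737488e-04, -4.92571807e+01, -4.06008437e-01, -3.13398314e+01,
       -6.41197152e-02,  3.94538802e-02,  3.96765040e-05]), 'tcp_pos': array([ 0.26585133, -0.59263771,  0.22958742]), 'eef_rot': array([-8.02766436e-04,  9.77839180e-01,  2.09355762e-01, -2.43620249e-04]), 'force': array([ 0.03776404, -0.00135108,  0.17578624]), 'ft_torque': array([ 0.05047343,  0.00198923, -0.01653712]), 'grip_force': 0.0, 'width': 0.08707277312212473} 0.008
```

View pics/top0.png

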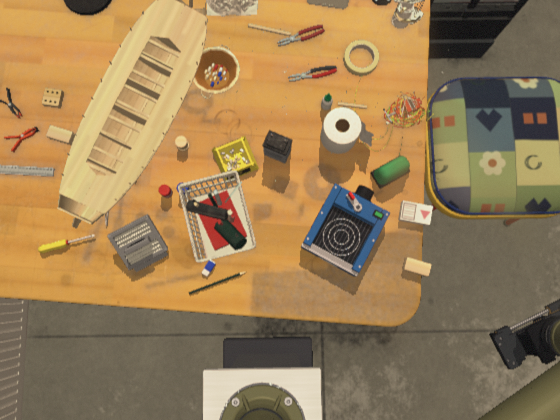

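View pics/scene0.png

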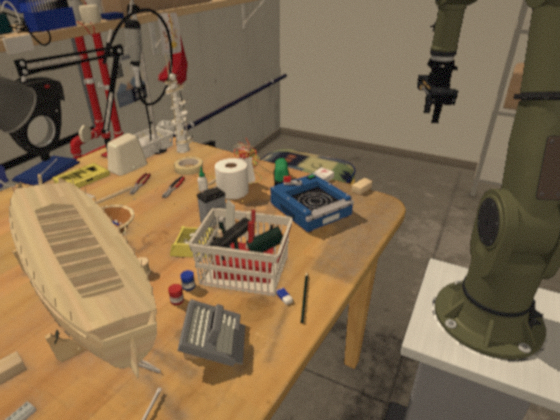

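The top view shows the filter at about (138,243), the extractor at (345,228), the red pot at (165,191) and a basket between the filter and extractor. I'll zoom in for detail.

```bash
python3 - <<'E'
import cv2,numpy as np
t=cv2.imread("pics/top0.png");s=cv2.imread("pics/scene0.png")
def crop(im,x,y,w,h,k):
    o=cv2.resize(im[y:y+h,x:x+w],None,fx=k,fy=k,interpolation=cv2.INTER_CUBIC)
    for i in range(0,w,10): cv2.putText(o,str(x+i),(i*k,8),0,.3,(0,255,255)) if i%20==0 else 0; cv2.line(o,(i*k,10),(i*k,14),(0,255,255))
    for i in range(0,h,10): cv2.putText(o,str(y+i),(0,i*k+3),0,.3,(0,255,255))
    return o
a=crop(t,100,180,80,100,5);b=crop(t,295,175,100,100,5)
cv2.imwrite("pics/c1.png",cv2.resize(np.hstack([a,b[:, :]]),None,fx=.88,fy=.88))
a=crop(s,165,265,90,105,4);b=crop(s,260,165,100,70,4)
b=cv2.copyMakeBorder(b,0,a.shape[0]-b.shape[0],0,0,0)
cv2.imwrite("pics/c2.png",np.hstack([a,b]))
E
```

```text
(no output)
```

View pics/c1.png

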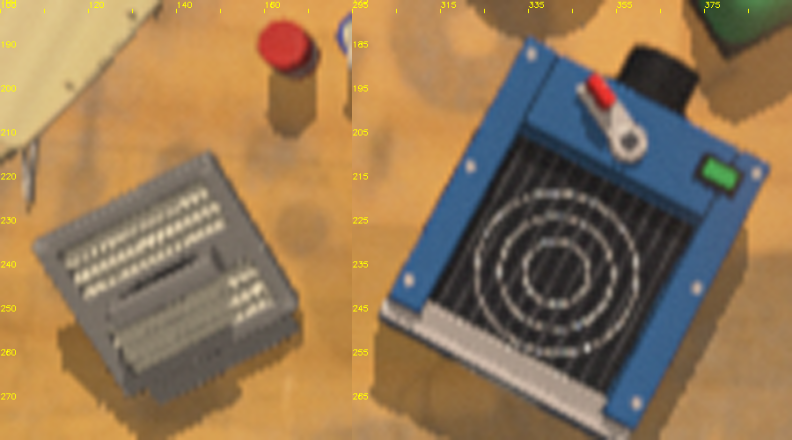

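View pics/c2.png

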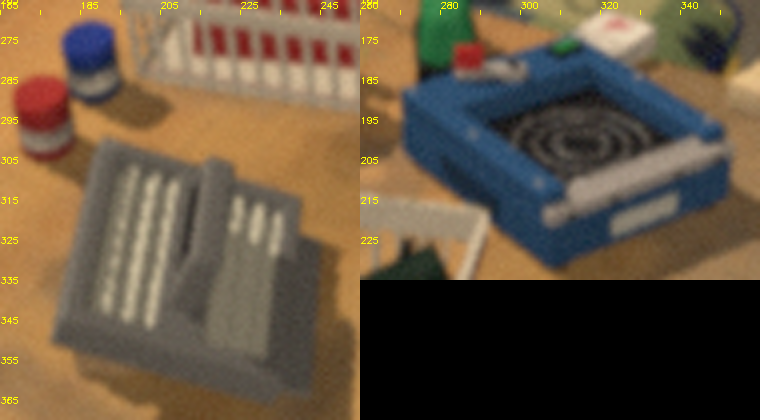

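The crops show the filter with its raised side at top-view (108,235)–(148,214), the extractor rim corners at about (335.5,184), (389.5,212.5), (357,274) and (302,244), and the red fin at about (351,195). I'll fit poses to these.

```bash
cat > fit.py <<'E'
import cv2,numpy as np
from scipy.optimize import minimize,least_squares
from scipy.spatial.transform import Rotation as Ro
from plant import camera_info
CI={n:camera_info(n) for n in("scene","top")}
def proj(n,X):
    c=CI[n];p=np.atleast_2d(X)@c["R"].T+c["t"];return np.c_[c["fx"]*p[:,0]/p[:,2]+c["cx"],c["fy"]*p[:,1]/p[:,2]+c["cy"]]
def ray(n,uv,z):
    c=CI[n];d=c["R"].T@[(uv[0]-c["cx"])/c["fx"],(uv[1]-c["cy"])/c["fy"],1];o=-c["R"].T@c["t"];return o+d*(z-o[2])/d[2]
def box(x0,x1,y0,y1,z0,z1): return np.array([[x,y,z] for x in(x0,x1) for y in(y0,y1) for z in(z0,z1)])/1000
FB=[box(-56,56,-60,60,0,20),box(-74,-56,-50,50,0,4),box(-8,8,-35,35,20,54)]
def render(n,Rm,p,roi,k=4,boxes=FB):
    x,y,w,h=roi;m=np.zeros((h*k,w*k),np.uint8)
    for b in boxes:
        q=(proj(n,b@Rm.T+p)-[x,y]+.5)*k
        cv2.fillConvexPoly(m,cv2.convexHull(np.round(q*16).astype(np.int32)),255,shift=4)
    return cv2.resize(m,(w,h),interpolation=cv2.INTER_AREA)/255.
E
cat > f1.py <<'E'
from fit import *
im={n:cv2.imread(f"pics/{n}0.png") for n in CI}
roi={"top":(95,200,85,85),"scene":(172,292,85,80)}
mk={}
for n in CI:
    x,y,w,h=roi[n];c=cv2.cvtColor(im[n][y:y+h,x:x+w],cv2.COLOR_BGR2HSV).astype(int)
    m=((c[...,1]<85)).astype(np.uint8)
    l,lab,st,_=cv2.connectedComponentsWithStats(m);j=1+np.argmax(st[1:,4]);m=(lab==j).astype(np.uint8)
    cs,_=cv2.findContours(m,0,2);cv2.drawContours(m,cs,-1,1,-1);mk[n]=m;print(n,m.sum())
def pose(v):
    Rm=(Ro.from_euler('z',v[3])*Ro.from_euler('y',-v[4])*Ro.from_euler('x',v[5])).as_matrix()
    return Rm,np.array(v[:3])-Rm@[-.074,0,0]
def cost(v):
    R_,p=pose(v);return sum(np.abs(render(n,R_,p,roi[n])-mk[n]).sum() for n in CI)+(v[2]/.003)**2*10+(v[5]/.03)**2*10
g=ray("top",(150,262),0);print(g)
best=None
for yaw in(-.5,-.3,.3,.5):
    s=np.array([g[0],g[1],0,yaw,.43,0]);sim=np.vstack([s]+[s+d for d in np.diag([.01,.01,.003,.15,.1,.02])])
    r=minimize(cost,s,method="Nelder-Mead",options=dict(initial_simplex=sim,maxiter=700,xatol=1e-4,fatol=.1));print(yaw,r.fun,r.x.round(4))
    if best is None or r.fun<best.fun:best=r
R_,p=pose(best.x);print("grip",R_@[0,0,.054]+p,"p",p,"z",R_[:,2])
# extractor
T=[((335.5,184.1),(1,1)),((389.5,212.5),(1,-1)),((357,273.9),(-1,-1)),((301.8,244.3),(-1,1))]
S=[((271.25,188),(1,1)),((308.75,221.25),(-1,1)),((352.5,198.75),(-1,-1)),((315,175.5),(1,-1))]
def ex(v,X): return Ro.from_euler('z',v[2]).apply(X)+[v[0],v[1],0]
def res(v):
    o=[]
    for n,L in(("top",T),("scene",S)):
        X=np.array([[.0975*a,.085*b,.065] for _,(a,b) in L]);o.append(proj(n,ex(v,X))-[u for u,_ in L])
    return np.concatenate(o).ravel()
v=least_squares(res,[*ray("top",(345,228),.065)[:2],-.5],loss="soft_l1").x
print("ext",v,np.degrees(v[2]),res(v).reshape(-1,2).round(1).tolist())
sc=[295+(u-352)/4.4 for u in(531,757,636,409)],[175+w/4.4 for w in(55,173,403,280)]
P=np.array([ray("top",q,.065) for q in zip(*sc)])
print("screws local",((P-[v[0],v[1],0])@Ro.from_euler('z',v[2]).as_matrix()).round(4).tolist())
fin=ray("top",(351,195),.0915);pv=ex(v,[[.069,0,.065]])[0];d=fin-pv;print("fin",fin,"piv",pv,"latch",np.pi-(np.arctan2(d[1],d[0])-v[2])%(2*np.pi),np.hypot(*d[:2]))
print("pivot seen",ray("top",(295+(629-352)/4.4,175+142/4.4),.068))
for n in CI:
    x,y,w,h=roi[n];k=render(n,R_,p,roi[n])>.5;o=cv2.resize(im[n][y:y+h,x:x+w],None,fx=4.5,fy=4.5);mm=cv2.resize(k.astype(np.uint8),None,fx=4.5,fy=4.5)
    cs,_=cv2.findContours(mm,0,2);cv2.drawContours(o,cs,-1,(0,0,255),1)
    for b in FB:
        for q in proj(n,b@R_.T+p): cv2.circle(o,tuple(int(t) for t in (q-[x,y]+.5)*4.5),2,(0,255,0),-1)
    o=cv2.copyMakeBorder(o,0,390-o.shape[0],0,0,0);im[n+"o"]=o
cv2.imwrite("pics/fit.png",np.hstack([im["topo"],im["sceneo"]]))
E
python3 f1.py
```

```text
scene 3190
top 2046
[0.4419246  0.30832922 0.        ]
-0.5 271.59709708169464 [ 0.4411  0.3039 -0.0056  0.4927  0.4886  0.023 ]
-0.3 321.69394081531 [ 0.441   0.3037 -0.0048  0.4892  0.4741 -0.0124]
0.3 276.2177115047571 [ 0.4401  0.3033 -0.0024  0.4957  0.4613  0.0085]
0.5 258.2498597476555 [ 0.4405  0.3035 -0.0033  0.5002  0.4661  0.0239]
grip [0.47783247 0.32248566 0.07818178] p [0.49850013 0.33525455 0.0299552 ] z [-0.38273441 -0.23646109  0.89308484]
ext [ 0.51887285 -0.23094624 -0.51898616] -29.735716585926895 [[-0.7, -0.9], [1.0, 0.7], [-0.2, 3.0], [-1.4, 1.5], [-1.4, -2.2], [-0.8, -6.7], [2.0, -1.7], [-1.0, -3.8]]
screws local [[0.0882, 0.0773, 0.065], [0.0903, -0.0784, 0.065], [-0.0698, -0.0787, 0.065], [-0.0708, 0.0765, 0.065]]
fin [ 0.60749501 -0.2444877   0.0915    ] piv [ 0.5787871  -0.26517025  0.065     ] latch 1.9982886672725435 0.035382371431279334
pivot seen [ 0.57813417 -0.26563833  0.068     ]
```

View pics/fit.png

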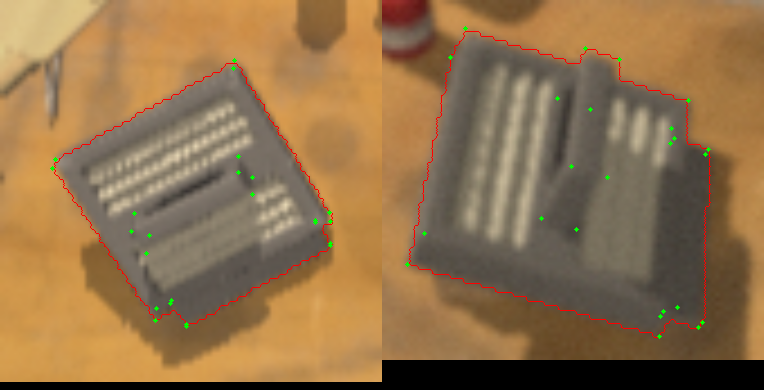

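The red outline matches the filter in both views. I'll refine the extractor with the same silhouette fit.

```bash
cat > f2.py <<'E'
from fit import *
im={n:cv2.imread(f"pics/{n}0.png") for n in CI}
roi={"top":(290,175,110,110),"scene":(262,165,100,80)}
EB=[box(-97.5,97.5,-85,85,0,65)]
mk={};wt={}
for n in CI:
    x,y,w,h=roi[n];c=cv2.cvtColor(im[n][y:y+h,x:x+w],cv2.COLOR_BGR2HSV).astype(int)
    blue=(c[...,0]>95)&(c[...,0]<125)&(c[...,1]>100)
    m=(blue|(c[...,1]<75)).astype(np.uint8)
    bm=cv2.dilate(cv2.morphologyEx(blue.astype(np.uint8),cv2.MORPH_CLOSE,np.ones((25,25))),np.ones((13,13)))
    m&=bm
    l,lab,st,_=cv2.connectedComponentsWithStats(m);m=(lab==1+np.argmax(st[1:,4])).astype(np.uint8)
    cs,_=cv2.findContours(m,0,2);cv2.drawContours(m,cs,-1,1,-1);mk[n]=m;wt[n]=np.ones(m.shape)
    wt[n][(c[...,2]<60)]=0
def cost(v,ns=("top","scene")):
    R_=Ro.from_euler('z',v[2]).as_matrix();return sum((wt[n]*np.abs(render(n,R_,np.array([v[0],v[1],0]),roi[n],boxes=EB)-mk[n])).sum() for n in ns)
for ns in(("top",),("scene",),("top","scene")):
    s=np.array([.5189,-.2309,-.519]);sim=np.vstack([s]+[s+d for d in np.diag([.01,.01,.1])])
    r=minimize(cost,s,args=(ns,),method="Nelder-Mead",options=dict(initial_simplex=sim,xatol=1e-4,fatol=.1));print(ns,r.fun,r.x.round(4))
v=r.x;R_=Ro.from_euler('z',v[2]).as_matrix()
loc=lambda q,z:((ray("top",q,z)-[v[0],v[1],0])@R_).round(4)
print("circle",loc((341.4,236.4),.045),"pivot",loc((358,207.3),.068),[loc((295+(u-352)/4.4,175+w/4.4),.065) for u,w in((531,55),(757,173),(636,403),(409,280))])
o=[]
for n in CI:
    x,y,w,h=roi[n];k=6 if n=="scene" else 3.6
    t=cv2.resize(im[n][y:y+h,x:x+w],None,fx=4,fy=4);
    X=np.array([[-97.5,-85,65],[-97.5,85,65],[97.5,85,65],[97.5,-85,65]])/1e3;
    for P,c in((X,(0,0,255)),(np.array([[-75,-62.5,60.5],[-75,62.5,60.5],[50,62.5,65],[50,-62.5,65]])/1e3,(0,255,0)),(X*[1,1,0],(255,0,255))):
        q=(proj(n,P@R_.T+[v[0],v[1],0])-[x,y]+.5)*4;cv2.polylines(t,[np.int32(q)],True,c,1)
    o.append(t[:440,:400])
h=max(a.shape[0] for a in o);cv2.imwrite("pics/fit2.png",np.hstack([cv2.copyMakeBorder(a,0,h-a.shape[0],0,0,0) for a in o]))
E
python3 f2.py
```

```text
('top',) 974.3607843137254 [ 0.5234 -0.2322 -0.5066]
('scene',) 318.2274509803921 [ 0.5235 -0.236  -0.5661]
('top', 'scene') 1348.0588235294117 [ 0.5236 -0.2326 -0.5164]
circle [-0.024  -0.0009  0.045 ] pivot [ 0.0637 -0.0019  0.068 ] [array([0.0834, 0.0761, 0.065 ]), array([ 0.0851, -0.0795,  0.065 ]), array([-0.075 , -0.0794,  0.065 ]), array([-0.0756,  0.0758,  0.065 ])]
```

View pics/fit2.png

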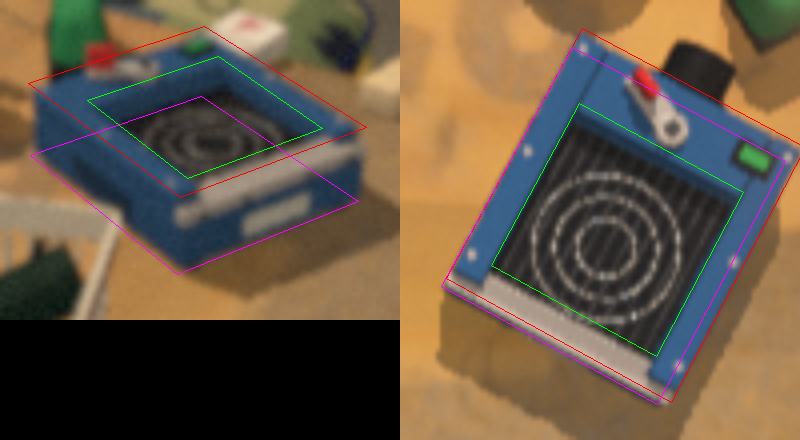

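```bash
cat > plan.py <<'E'
import numpy as np
from scipy.spatial.transform import Rotation as Ro
def ori(yaw,tilt): # tool: y along filter x, z = -filter z
    f=(Ro.from_euler('z',yaw)*Ro.from_euler('y',-tilt)).as_matrix()
    return Ro.from_matrix(np.c_[-f[:,1]*-1,f[:,0],-f[:,2]]) if np.linalg.det(np.c_[f[:,1],f[:,0],-f[:,2]])>0 else None
def rows(p0,R0,P,R):
    p=np.array(p0,float);o=R0;out=[]
    for q,r in zip(P,R):
        s=np.round((np.array(q)-p)/.04,2);t=np.round(np.degrees((r*o.inv()).as_rotvec()),2)
        out.append([s.tolist(),t.tolist()]);p=p+s*.04;o=Ro.from_rotvec(np.radians(t))*o
    for i in range(0,len(out),8): print(str(out[i:i+8]).replace(" ",""))
    return p,o
E
python3 - <<'E'
from plan import *
from plant import get_obs
o=get_obs();q=o["eef_rot"];R0=Ro.from_quat([q[1],q[2],q[3],q[0]])
n=24;k=[0,8,16,24]
i=np.arange(1,n+1)
az=np.radians(np.interp(i,k,[-65.83,-32.4,1,34.45]));r=np.interp(i,k,[.65,.59,.55,.543]);z=np.interp(i,k,[.231,.33,.33,.25])
P=np.c_[r*np.cos(az),r*np.sin(az),z]
yaw=np.interp(i,[0,24],[np.radians(-65.83),.5]);ti=np.interp(i,[16,24],[0,.462])
P=P.tolist();R=[ori(a,b) for a,b in zip(yaw,ti)]
g=np.array([.4866,.328,.0606]);tz=R[-1].as_matrix()[:,2];print(tz,R[-1].as_matrix()[:,1])
for s in np.r_[np.linspace(.16,.09,3),np.linspace(.07,0,5)]: P.append(g-tz*s);R.append(R[-1])
print([np.linalg.norm(np.diff(np.vstack([o["tcp_pos"],P]),axis=0),axis=1).max()])
print(rows(o["tcp_pos"],R0,P,R)[0])
E
```

```text
[ 0.39117306  0.21369881 -0.89516281] [0.78557927 0.42916391 0.44573932]
[np.float64(0.053617955264354915)]
[[[0.98,0.68,0.34],[-0.08,-0.05,3.94]],[[0.91,0.75,0.31],[-0.0,0.0,3.93]],[[0.84,0.81,0.31],[-0.0,0.0,3.94]],[[0.77,0.86,0.31],[-0.0,0.0,3.94]],[[0.69,0.9,0.31],[-0.0,-0.0,3.93]],[[0.62,0.94,0.31],[-0.0,-0.0,3.94]],[[0.54,0.97,0.31],[-0.0,-0.0,3.94]],[[0.46,1.0,0.31],[-0.0,-0.0,3.93]]]
[[[0.43,0.99,0.0],[-0.0,-0.0,3.94]],[[0.35,1.01,0.0],[-0.0,-0.0,3.94]],[[0.28,1.02,0.0],[-0.0,-0.0,3.93]],[[0.2,1.03,0.0],[-0.0,-0.0,3.94]],[[0.12,1.03,0.0],[-0.0,-0.0,3.94]],[[0.05,1.03,0.0],[-0.0,-0.0,3.93]],[[-0.03,1.03,0.0],[-0.0,-0.0,3.94]],[[-0.11,1.01,0.0],[-0.0,-0.0,3.94]]]
[[[-0.07,1.0,-0.25],[-0.05,-3.31,3.93]],[[-0.15,0.99,-0.25],[0.17,-3.31,3.94]],[[-0.22,0.97,-0.25],[0.41,-3.28,3.93]],[[-0.29,0.96,-0.25],[0.63,-3.25,3.94]],[[-0.36,0.93,-0.25],[0.84,-3.2,3.93]],[[-0.42,0.89,-0.25],[1.07,-3.13,3.94]],[[-0.49,0.87,-0.25],[1.28,-3.05,3.93]],[[-0.55,0.83,-0.25],[1.49,-2.96,3.94]]]
[[[-0.6,-0.34,-1.15],[-0.0,-0.0,-0.0]],[[0.35,0.19,-0.79],[-0.0,-0.0,-0.0]],[[0.34,0.19,-0.78],[-0.0,-0.0,-0.0]],[[0.19,0.1,-0.45],[-0.0,-0.0,-0.0]],[[0.18,0.1,-0.39],[-0.0,-0.0,-0.0]],[[0.17,0.09,-0.39],[-0.0,-0.0,-0.0]],[[0.17,0.09,-0.39],[-0.0,-0.0,-0.0]],[[0.17,0.1,-0.39],[-0.0,-0.0,-0.0]]]
[0.48665133 0.32816229 0.06078742]
```

Request:
move_arm([
  [[0.98,0.68,0.34],[0,0,3.9]],
  [[0.91,0.75,0.31],[0,0,3.9]],
  [[0.84,0.81,0.31],[0,0,3.9]],
  [[0.77,0.86,0.31],[0,0,3.9]],
  [[0.69,0.9,0.31],[0,0,3.9]],
  [[0.62,0.94,0.31],[0,0,3.9]],
  [[0.54,0.97,0.31],[0,0,3.9]],
  [[0.46,1.0,0.31],[0,0,3.9]],
], jaw=1.0, squeeze=30)

```text
clock: 0.9
tcp_pos: [0.4993, -0.3148, 0.3309]
eef_rot: [-0.0, 0.885, 0.466, -0.0]
force: [0.3, 0.0, 0.4]
width: 0.0873
grip_force: 0.0
```

Request:
move_arm([
  [[0.43,1,0],[0,0,4]],
  [[0.35,1,0],[0,0,4]],
  [[0.28,1,0],[0,0,4]],
  [[0.2,1,0],[0,0,4]],
  [[0.12,1,0],[0,0,4]],
  [[0.05,1,0],[0,0,4]],
  [[-0.03,1,0],[0,0,4]],
  [[-0.1,1,0],[0,0,4]],
])

```text
clock: 1.7
tcp_pos: [0.5502, 0.005, 0.3305]
eef_rot: [-0.0, 0.722, 0.692, -0.0]
force: [0.8, 0.5, -0.1]
width: 0.0872
grip_force: 0.0
```

Request:
move_arm([
  [[-0.07,1,-0.25],[0,-3.3,3.9]],
  [[-0.15,1,-0.25],[0.2,-3.3,3.9]],
  [[-0.22,1,-0.25],[0.4,-3.3,3.9]],
  [[-0.29,0.97,-0.25],[0.6,-3.2,3.9]],
  [[-0.36,0.95,-0.25],[0.8,-3.2,3.9]],
  [[-0.42,0.9,-0.25],[1.1,-3.1,3.9]],
  [[-0.49,0.9,-0.25],[1.3,-3.1,3.9]],
  [[-0.55,0.88,-0.25],[1.5,-3.0,3.9]],
])

```text
clock: 2.5
tcp_pos: [0.4474, 0.3088, 0.25]
eef_rot: [0.117, 0.496, 0.837, 0.198]
force: [-15.5, -11.4, 7.6]
width: 0.0865
grip_force: 0.0
```

```bash
python3 - <<'E'
from plan import *
from plant import get_obs,get_image
import cv2
a=get_image("scene");b=get_image("top");cv2.imwrite("pics/p1.png",np.hstack([a,b])[0:420,:][:, :1120])
cv2.imwrite("pics/p1.png",np.hstack([cv2.resize(a[200:400,100:300],None,fx=2,fy=2),cv2.resize(b[150:350,80:280],None,fx=2,fy=2)]))
o=get_obs();q=o["eef_rot"];R0=Ro.from_quat([q[1],q[2],q[3],q[0]]);print(o["force"],o["tcp_pos"],o["qpos"].round(2))
T=ori(.5,.462);tz=T.as_matrix()[:,2];g=np.array([.4866,.328,.0606])
S=np.r_[np.linspace(.16,.08,3),np.linspace(.07,0,5)]
P=[g-tz*s for s in S]
print(rows(o["tcp_pos"],R0,P,[T]*8)[0])
E
```

```text
[-0.78642596 -0.14447568 -0.54062228] [0.44241813 0.31117385 0.24636894] [ 0.17 -0.3  -0.74  2.05 -0.22  0.86  0.02]
[[[-0.46,-0.43,-1.06],[0.12,-0.36,-0.53]],[[0.39,0.21,-0.9],[0.0,-0.0,-0.0]],[[0.39,0.21,-0.89],[0.0,-0.0,-0.0]],[[0.1,0.06,-0.23],[0.0,-0.0,-0.0]],[[0.17,0.09,-0.39],[0.0,-0.0,-0.0]],[[0.17,0.09,-0.39],[0.0,-0.0,-0.0]],[[0.17,0.1,-0.39],[0.0,-0.0,-0.0]],[[0.17,0.09,-0.39],[0.0,-0.0,-0.0]]]
[0.48641813 0.32797385 0.06076894]
```

View pics/p1.png

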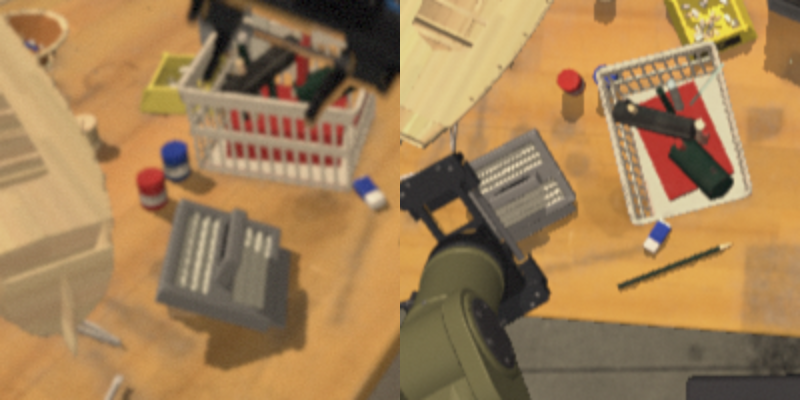

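Request:
move_arm([
  [[0.1,0,-0.6],[0.1,-0.4,-0.5]],
  [[0.1,0,-0.6],[0,0,0]],
  [[0.1,0,-0.6],[0,0,0]],
  [[0.06,0,-0.6],[0,0,0]],
  [[0.06,0.04,-0.4],[0,0,0]],
  [[0,0,-0.2],[0,0,0]],
  [[0,0,0],[0,0,0]],
  [[0,0,0],[0,0,0]],
])

```text
clock: 3.4
tcp_pos: [0.4658, 0.3089, 0.1317]
eef_rot: [0.121, 0.5, 0.834, 0.199]
force: [0.2, 0.5, 0.1]
width: 0.0872
grip_force: 0.0
```

```bash
cat > nx.py <<'E'
import sys
from plan import *
from plant import get_obs
def start(): 
    o=get_obs();q=o["eef_rot"];print(o["clock"],o["force"].round(1),o["tcp_pos"].round(4),o["qpos"].round(2),o["width"].round(4));return o["tcp_pos"],Ro.from_quat([q[1],q[2],q[3],q[0]])
E
python3 - <<'E'
from nx import *
p,R0=start()
T=ori(.5,.462);tz=T.as_matrix()[:,2];g=np.array([.4866,.328,.0606])
print("err deg",np.degrees((T*R0.inv()).as_rotvec()))
rows(p,R0,[g-tz*s for s in np.linspace(.06,0,8)],[T]*8)
E
```

```text
Traceback (most recent call last):
  File "nx.py", line 5, in start
    o=get_obs();q=o["eef_rot"];print(o["clock"],o["force"].round(1),o["tcp_pos"].round(4),o["qpos"].round(2),o["width"].round(4));return o["tcp_pos"],Ro.from_quat([q[1],q[2],q[3],q[0]])
                                                                                                             ^^^^^^^^^^^^^^^^
AttributeError: 'float' object has no attribute 'round'
```

```bash
sed -i 's/,o\["width"\].round(4)/,o["width"]/' nx.py
python3 - <<'E'
from nx import *
p,R0=start()
T=ori(.5,.462);tz=T.as_matrix()[:,2];g=np.array([.4866,.328,.0606])
print("err deg",np.degrees((T*R0.inv()).as_rotvec()))
rows(p,R0,[g-tz*s for s in np.linspace(.065,0,8)],[T]*8)
E
```

```text
3.4 [0.2 0.5 0.1] [0.4658 0.3089 0.1317] [ 0.25 -0.11 -0.89  2.18 -0.01  0.57 -0.16] 0.08722139121533884
err deg [-0.126563    0.45535211  0.59066397]
[[[-0.12,0.13,-0.32],[-0.13,0.46,0.59]],[[0.1,0.05,-0.21],[0.0,-0.0,0.0]],[[0.09,0.05,-0.21],[0.0,-0.0,0.0]],[[0.09,0.05,-0.21],[0.0,-0.0,0.0]],[[0.09,0.05,-0.2],[0.0,-0.0,0.0]],[[0.09,0.05,-0.21],[0.0,-0.0,0.0]],[[0.09,0.05,-0.21],[0.0,-0.0,0.0]],[[0.09,0.05,-0.21],[0.0,-0.0,0.0]]]
```

Request:
move_arm([
  [[-0.12,0.13,-0.32],[-0.1,0.5,0.6]],
  [[0.1,0.05,-0.21],[0,0,0]],
  [[0.09,0.05,-0.21],[0,0,0]],
  [[0.09,0.05,-0.21],[0,0,0]],
  [[0.09,0.05,-0.2],[0,0,0]],
  [[0.09,0.05,-0.21],[0,0,0]],
  [[0.09,0.05,-0.21],[0,0,0]],
  [[0.09,0.05,-0.21],[0,0,0]],
])

```text
clock: 4.2
tcp_pos: [0.4875, 0.3283, 0.0609]
eef_rot: [0.117, 0.497, 0.837, 0.197]
force: [0.0, 0.1, 0.6]
width: 0.0871
grip_force: 0.0
```

Request:
move_arm([
  [[0,0,0],[0,0,0]],
  [[0,0,0],[0,0,0]],
  [[0,0,0],[0,0,0]],
  [[0,0,0],[0,0,0]],
  [[0,0,0],[0,0,0]],
  [[0,0,0],[0,0,0]],
  [[0,0,0],[0,0,0]],
  [[0,0,0],[0,0,0]],
], jaw=0.0, squeeze=35)

```text
clock: 5.0
tcp_pos: [0.4861, 0.3281, 0.0598]
eef_rot: [0.116, 0.497, 0.837, 0.197]
force: [0.1, -0.6, -0.5]
width: 0.031
grip_force: 0.0
```

Request:
move_arm([
  [[0,0,0],[0,0,0]],
  [[0,0,0],[0,0,0]],
  [[0,0,0],[0,0,0]],
  [[0,0,0],[0,0,0]],
  [[0,0,0],[0,0,0]],
  [[0,0,0],[0,0,0]],
  [[0,0,0.15],[0,0,0]],
  [[0,0,0.3],[0,0,0]],
])

```text
clock: 5.8
tcp_pos: [0.4844, 0.3269, 0.076]
eef_rot: [0.115, 0.497, 0.838, 0.195]
force: [-0.3, -0.2, -2.1]
width: 0.0157
grip_force: 34.6
```

Request:
move_arm([
  [[0,0,0.5],[0,0,0]],
  [[0,0,0.5],[0,0,0]],
  [[0,0,0.5],[0,0,0]],
  [[0,0,0.5],[0,0,0]],
  [[0,0,0.3],[0,0,0]],
  [[0,0,0.2],[0,0,0]],
  [[0,0,0],[0,0,0]],
  [[0,0,0],[0,0,0]],
])

```text
clock: 6.6
tcp_pos: [0.4855, 0.3276, 0.1768]
eef_rot: [0.116, 0.497, 0.838, 0.196]
force: [-0.2, 0.7, -3.0]
width: 0.0155
grip_force: 34.6
```

```bash
python3 - <<'E'
from nx import *
from plant import get_image
import cv2
start()
a=get_image("scene");b=get_image("top")
cv2.imwrite("pics/lift_s.png",a);cv2.imwrite("pics/lift_t.png",b)
cv2.imwrite("pics/p2.png",np.hstack([cv2.resize(a[210:360,120:270],None,fx=2.66,fy=2.66),cv2.resize(b[180:330,80:230],None,fx=2.66,fy=2.66)]))
E
```

```text
6.6 [-0.2  0.7 -3. ] [0.4855 0.3276 0.1768] [ 0.32 -0.09 -0.95  2.06 -0.02  0.68 -0.13] 0.015545368054895432
```

View pics/p2.png

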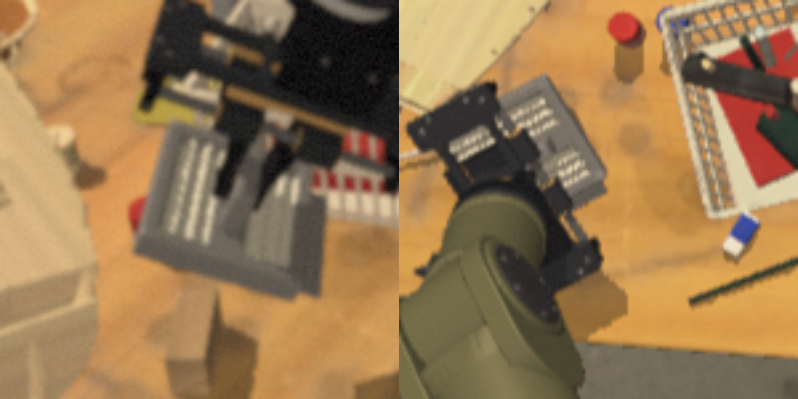

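The filter is held, and its weight reads 3 N. The wood block stayed in place. Next I'll carry it over the bay.

```bash
cat >> nx.py <<'E'
EO=np.array([.5181,-.2316,0]);EY=-.513;D=.031
ER=Ro.from_euler('z',EY)
def tcp_for(tx,tz,th,ty=0,d=None):  # tongue edge in extractor frame (m) -> world TCP, orientation
    d=D if d is None else d
    f=Ro.from_euler('y',-th)
    return EO+ER.apply(np.array([tx,ty,tz])+f.apply([.074,0,d])),ori(EY,th)
def tongue(p,R0,d=None):
    d=D if d is None else d
    m=R0.as_matrix();f=np.c_[m[:,0],m[:,1],-m[:,2]] # x_tool=?
    fx,fz=m[:,1],-m[:,2]
    w=p-fz*d-fx*.074;l=ER.inv().apply(w-EO)
    ax=ER.inv().apply(fx);return l.round(4),"tilt",np.arcsin(fx[2]).round(4),"yawerr",np.arctan2(ax[1],ax[0]).round(4),"roll",m[2,0].round(4)
E
python3 - <<'E'
from nx import *
p,R0=start()
g,T=tcp_for(-.066,.085,.35);print(g)
n=24;i=np.arange(1,n+1);s=i/n
sm=np.interp(i,[0,3,21,24],[0,.06,.94,1])
a0,a1=np.arctan2(p[1],p[0]),np.arctan2(g[1],g[0]);r0,r1=np.hypot(*p[:2]),np.hypot(*g[:2])
az=a0+(a1-a0)*sm;r=np.interp(i,[0,5,20,24],[r0,.575,.575,r1]);z=np.interp(i,[0,6,17,24],[p[2],.31,.31,g[2]])
P=np.c_[r*np.cos(az),r*np.sin(az),z]
R=[ori(.5+(EY-.5)*t,.462+(.35-.462)*t) for t in sm]
rows(p,R0,P,R)
E
```

```text
6.7 [-0.1  0.7 -2.9] [0.4853 0.3277 0.1764] [ 0.32 -0.09 -0.95  2.06 -0.02  0.68 -0.13] 0.015981136507758488
[ 0.51189978 -0.22810739  0.13949499]
[[[0.12,-0.28,0.56],[-0.03,-0.1,-1.2]],[[0.11,-0.27,0.55],[-0.05,0.12,-1.16]],[[0.11,-0.28,0.56],[-0.06,0.11,-1.17]],[[0.3,-0.65,0.56],[-0.13,0.29,-2.83]],[[0.27,-0.67,0.55],[-0.11,0.29,-2.84]],[[0.28,-0.65,0.56],[-0.1,0.3,-2.84]],[[0.25,-0.67,-0.0],[-0.08,0.3,-2.84]],[[0.22,-0.67,-0.0],[-0.07,0.31,-2.83]]]
[[[0.18,-0.69,-0.0],[-0.05,0.31,-2.84]],[[0.15,-0.7,-0.0],[-0.03,0.31,-2.84]],[[0.12,-0.7,-0.0],[-0.03,0.31,-2.84]],[[0.08,-0.71,-0.0],[-0.0,0.32,-2.83]],[[0.04,-0.71,-0.0],[0.01,0.31,-2.84]],[[0.01,-0.71,-0.0],[0.02,0.31,-2.84]],[[-0.03,-0.71,-0.0],[0.05,0.32,-2.84]],[[-0.06,-0.71,-0.0],[0.05,0.3,-2.83]]]
[[[-0.09,-0.71,-0.0],[0.07,0.31,-2.84]],[[-0.13,-0.7,-0.61],[0.09,0.3,-2.84]],[[-0.17,-0.69,-0.61],[0.1,0.3,-2.84]],[[-0.2,-0.68,-0.61],[0.12,0.29,-2.83]],[[-0.32,-0.64,-0.61],[0.13,0.29,-2.84]],[[-0.19,-0.24,-0.61],[0.05,0.11,-1.16]],[[-0.19,-0.23,-0.6],[0.06,0.11,-1.16]],[[-0.2,-0.22,-0.61],[0.06,0.12,-1.16]]]
```

Request:
move_arm([
  [[0.12,-0.28,0.56],[0,0,-1.2]],
  [[0.11,-0.27,0.55],[0,0.1,-1.2]],
  [[0.11,-0.28,0.56],[-0.1,0.1,-1.2]],
  [[0.3,-0.65,0.56],[-0.1,0.3,-2.8]],
  [[0.27,-0.67,0.55],[-0.1,0.3,-2.8]],
  [[0.28,-0.65,0.56],[-0.1,0.3,-2.8]],
  [[0.25,-0.67,0],[-0.1,0.3,-2.8]],
  [[0.22,-0.67,0],[-0.1,0.3,-2.8]],
])

```text
clock: 7.5
tcp_pos: [0.5526, 0.1609, 0.3101]
eef_rot: [0.135, 0.622, 0.754, 0.164]
force: [0.3, 0.6, -2.1]
width: 0.0156
grip_force: 34.8
```

Request:
move_arm([
  [[0.18,-0.69,0],[0,0.3,-2.8]],
  [[0.15,-0.7,0],[0,0.3,-2.8]],
  [[0.12,-0.7,0],[0,0.3,-2.8]],
  [[0.08,-0.71,0],[0,0.3,-2.8]],
  [[0.04,-0.71,0],[0,0.3,-2.8]],
  [[0.01,-0.71,0],[0,0.3,-2.8]],
  [[-0.03,-0.71,0],[0,0.3,-2.8]],
  [[-0.06,-0.71,0],[0,0.3,-2.8]],
])

```text
clock: 8.3
tcp_pos: [0.5718, -0.0654, 0.3115]
eef_rot: [0.149, 0.76, 0.62, 0.122]
force: [-0.2, -0.2, -1.8]
width: 0.0158
grip_force: 34.8
```

Request:
move_arm([
  [[-0.09,-0.71,0],[0.1,0.3,-2.8]],
  [[-0.13,-0.7,-0.6],[0.1,0.3,-2.8]],
  [[-0.17,-0.69,-0.5],[0.1,0.3,-2.8]],
  [[-0.2,-0.68,-0.4],[0.1,0.3,-2.8]],
  [[-0.32,-0.64,-0.3],[0.1,0.3,-2.8]],
  [[-0.19,-0.24,-0.2],[0,0.1,-1.2]],
  [[-0.19,-0.23,0],[0,0.1,-1.2]],
  [[-0.2,-0.22,0],[0,0.1,-1.2]],
])

```text
clock: 9.1
tcp_pos: [0.5125, -0.2275, 0.2321]
eef_rot: [0.153, 0.848, 0.5, 0.089]
force: [-0.0, 0.8, -0.9]
width: 0.0154
grip_force: 34.8
```

```bash
python3 - <<'E'
from nx import *
from plant import get_image
import cv2
p,R0=start();print(tongue(p,R0))
g,T=tcp_for(-.064,.075,.35)
rows(p,R0,[p+(g-p)*s for s in np.arange(1,6)/5],[T]*5)
E
```

```text
9.1 [-0.   0.8 -0.9] [ 0.5125 -0.2275  0.2321] [ 0.77 -0.12 -0.4   1.97  0.01  0.93 -0.15] 0.015352743552796682
(array([-0.0654,  0.0004,  0.1772]), 'tilt', np.float64(0.3566), 'yawerr', np.float64(0.0082), 'roll', np.float64(-0.0014))
[[[0.01,-0.01,-0.51],[0.25,0.29,-0.44]],[[0.0,-0.01,-0.52],[0.0,-0.0,-0.0]],[[0.01,-0.0,-0.51],[0.0,-0.0,-0.0]],[[0.0,-0.01,-0.51],[0.0,-0.0,-0.0]],[[0.01,-0.01,-0.52],[0.0,-0.0,-0.0]]]
```

Request:
move_arm([
  [[0.01,-0.01,-0.5],[0.25,0.3,-0.45]],
  [[0,-0.01,-0.5],[0,0,0]],
  [[0.01,0,-0.5],[0,0,0]],
  [[0,-0.01,-0.5],[0,0,0]],
  [[0.01,-0.01,-0.3],[0,0,0]],
  [[0,0,-0.2],[0,0,0]],
  [[0,0,0],[0,0,0]],
  [[0,0,0],[0,0,0]],
])

```text
clock: 9.9
tcp_pos: [0.5144, -0.2292, 0.1324]
eef_rot: [0.151, 0.85, 0.497, 0.088]
force: [-0.3, 0.3, -1.4]
width: 0.0157
grip_force: 34.8
```

```bash
python3 - <<'E'
from nx import *
from fit import *
from plant import get_image
p,R0=start();print(tongue(p,R0))
m=R0.as_matrix();Rf=np.c_[-m[:,0],m[:,1],-m[:,2]];Rf=np.c_[m[:,1],np.cross(-m[:,2],m[:,1]),-m[:,2]];po=p-Rf[:,2]*D
o=[]
for n,(x,y,w,h) in(("scene",(255,140,110,110)),("top",(290,175,110,110))):
    im=get_image(n);cv2.imwrite(f"pics/bay_{n}.png",im);k=3.6
    t=cv2.resize(im[y:y+h,x:x+w],None,fx=k,fy=k,interpolation=cv2.INTER_CUBIC)
    L=[[(-56,-60,20),(-56,60,20),(56,60,20),(56,-60,20)],[(-56,-50,4),(-74,-50,4),(-74,50,4),(-56,50,4)],[(56,60,0),(56,60,20),(56,-60,20),(56,-60,0)],[(56,60,0),(-56,60,0),(-56,60,20),(56,60,20)]]
    for l in L: cv2.polylines(t,[np.int32((proj(n,np.array(l)/1e3@Rf.T+po)-[x,y]+.5)*k)],True,(0,0,255),1)
    X=np.array([[-75,-62.5,60.5],[-75,62.5,60.5],[50,62.5,65],[50,-62.5,65]])/1e3
    for X in (X,np.array([[97.5,85,65],[-85,85,65],[-85,-85,65],[97.5,-85,65]])/1e3):
        cv2.polylines(t,[np.int32((proj(n,ER.apply(X)+EO)-[x,y]+.5)*k)],True,(0,255,0),1)
    o.append(t)
cv2.imwrite("pics/bay.png",np.hstack(o))
E
```

```text
9.9 [-0.3  0.3 -1.4] [ 0.5144 -0.2292  0.1324] [ 0.76 -0.01 -0.42  2.08  0.08  0.73 -0.23] 0.01569904591435425
(array([-0.0633,  0.0002,  0.0779]), 'tilt', np.float64(0.3504), 'yawerr', np.float64(0.0006), 'roll', np.float64(-0.0003))
```

View pics/bay.png

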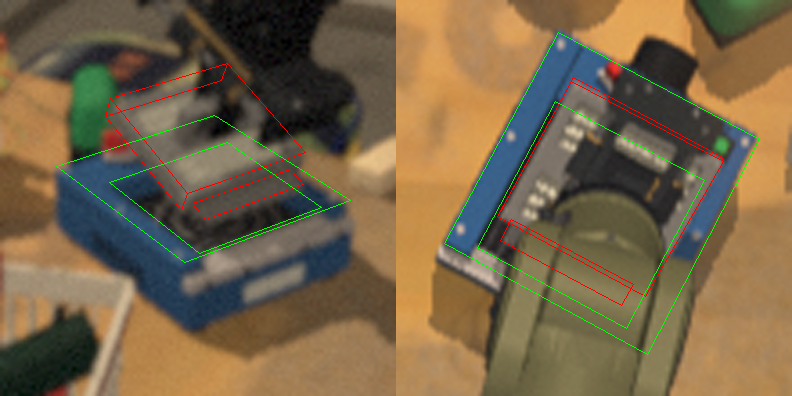

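Request:
move_arm([
  [[0,0,-0.15],[0,0,0]],
  [[0,0,-0.15],[0,0,0]],
  [[0,0,-0.15],[0,0,0]],
  [[0,0,-0.1],[0,0,0]],
  [[0,0,-0.1],[0,0,0]],
  [[0,0,-0.05],[0,0,0]],
  [[0,0,0],[0,0,0]],
  [[0,0,0],[0,0,0]],
])

```text
clock: 10.8
tcp_pos: [0.5137, -0.2287, 0.1032]
eef_rot: [0.15, 0.85, 0.497, 0.087]
force: [1.8, 1.7, -2.4]
width: 0.0158
grip_force: 34.8
```

```bash
python3 -c "
from nx import *
p,R=start();print(tongue(p,R))"
```

```text
10.8 [ 1.8  1.7 -2.4] [ 0.5137 -0.2287  0.1032] [ 0.76  0.03 -0.43  2.11  0.12  0.67 -0.26] 0.015793215912669592
(array([-0.0642,  0.0004,  0.0488]), 'tilt', np.float64(0.3484), 'yawerr', np.float64(0.0004), 'roll', np.float64(-0.0))
```

Request:
move_arm([
  [[0,0,-0.02],[0,0,0]],
  [[0,0,-0.02],[0,0,0]],
  [[0,0,-0.02],[0,0,0]],
  [[0,0,-0.02],[0,0,0]],
  [[0,0,-0.01],[0,0,0]],
  [[0,0,0],[0,0,0]],
  [[0,0,0],[0,0,0]],
  [[0,0,0],[0,0,0]],
])

```text
clock: 11.6
tcp_pos: [0.5143, -0.229, 0.1002]
eef_rot: [0.15, 0.85, 0.497, 0.088]
force: [2.7, 4.1, 1.3]
width: 0.0157
grip_force: 34.8
```

Request:
move_arm([
  [[0,0,0.02],[0,0,0]],
  [[0,0,0.02],[0,0,0]],
  [[0.01,0.02,0],[0,0,0]],
  [[0.01,0.01,0],[0,0,0]],
  [[0,0.01,0],[0,0,0]],
  [[0,0,0],[0,0,0]],
  [[0,0,0],[0,0,0]],
  [[0,0,0],[0,0,0]],
])

```text
clock: 12.4
tcp_pos: [0.514, -0.2279, 0.1012]
eef_rot: [0.15, 0.85, 0.497, 0.087]
force: [-0.7, -0.3, -2.4]
width: 0.0154
grip_force: 34.9
```

```bash
python3 -c "
from nx import *
from plant import get_obs
p,R=start();print(tongue(p,R));o=get_obs();print(o['ft_torque'],'localF',ER.inv().apply(o['force']))"
```

```text
12.4 [-0.7 -0.3 -2.4] [ 0.514  -0.2279  0.1012] [ 0.75  0.03 -0.43  2.11  0.12  0.66 -0.27] 0.015436212342329414
(array([-0.0644,  0.0012,  0.0468]), 'tilt', np.float64(0.3483), 'yawerr', np.float64(0.0), 'roll', np.float64(-0.001))
[0.23471092 0.43398333 0.02107664] localF [-0.46502099 -0.62049273 -2.41420523]
```

Request:
move_arm([
  [[-0.065,0.037,0],[0,0,0]],
  [[-0.065,0.037,0],[0,0,0]],
  [[-0.065,0.037,0],[0,0,0]],
  [[-0.065,0.037,0],[0,0,0]],
  [[-0.065,0.037,0],[0,0,0]],
  [[-0.02,0.01,0],[0,0,0]],
  [[0,0,0],[0,0,0]],
  [[0,0,0],[0,0,0]],
])

```text
clock: 13.2
tcp_pos: [0.5008, -0.2197, 0.1015]
eef_rot: [0.15, 0.85, 0.497, 0.087]
force: [-0.4, -0.2, -1.5]
width: 0.0159
grip_force: 34.9
```

```bash
python3 -c "
from nx import *
from plant import get_obs
p,R=start();print(tongue(p,R));o=get_obs();print(o['ft_torque'],'localF',ER.inv().apply(o['force']))"
```

```text
13.2 [-0.4 -0.2 -1.5] [ 0.5008 -0.2197  0.1015] [ 0.76 -0.   -0.43  2.14  0.1   0.66 -0.26] 0.015920206314075352
(array([-0.0798,  0.0018,  0.0471]), 'tilt', np.float64(0.3491), 'yawerr', np.float64(0.0005), 'roll', np.float64(-0.0005))
[ 0.2816201   0.46839323 -0.00261803] localF [-0.26270428 -0.39011239 -1.48951523]
```

Request:
move_arm([
  [[-0.02,0.01,0],[0,0,0]],
  [[-0.02,0.01,0],[0,0,0]],
  [[-0.02,0.01,0],[0,0,0]],
  [[-0.02,0.01,0],[0,0,0]],
  [[0,0,0],[0,0,0]],
  [[0,0,0],[0,0,0]],
  [[0,0,0],[0,0,0]],
  [[0,0,0],[0,0,0]],
])

```text
clock: 14.0
tcp_pos: [0.498, -0.2182, 0.1017]
eef_rot: [0.15, 0.85, 0.497, 0.088]
force: [2.5, -2.0, -2.7]
width: 0.0161
grip_force: 34.9
```

```bash
python3 -c "
from nx import *
from plant import get_obs
p,R=start();print(tongue(p,R));o=get_obs();print(o['ft_torque'],'localF',ER.inv().apply(o['force']))"
```

```text
14.0 [ 2.5 -2.  -2.7] [ 0.498  -0.2182  0.1017] [ 0.76 -0.01 -0.43  2.15  0.1   0.66 -0.25] 0.016082676871814465
(array([-0.083 ,  0.0017,  0.0472]), 'tilt', np.float64(0.3499), 'yawerr', np.float64(0.0005), 'roll', np.float64(-0.0003))
[ 0.01128115 -0.17163788  0.05584588] localF [ 3.18070439 -0.47163966 -2.65414043]
```

```bash
python3 - <<'E'
from nx import *
p,R0=start()
th=np.linspace(.35,0,25)[1:];k=np.arange(1,25)
P=[];R=[]
for t,i in zip(th,k):
    g,T=tcp_for(np.interp(i,[0,4,24],[-.083,-.0820,-.0820]),np.interp(i,[0,24],[.0470,.0455]),t,.0020);P.append(g);R.append(T)
rows(p,R0,P,R)
E
```

```text
14.0 [ 2.5 -2.  -2.7] [ 0.498  -0.2182  0.1017] [ 0.76 -0.01 -0.43  2.15  0.1   0.66 -0.25] 0.016082676871814465
[[[0.03,-0.01,-0.03],[0.42,0.71,-0.02]],[[0.02,-0.01,-0.02],[0.41,0.73,-0.0]],[[0.02,-0.01,-0.03],[0.41,0.73,-0.0]],[[0.02,-0.02,-0.02],[0.41,0.73,-0.0]],[[0.02,-0.0,-0.02],[0.41,0.73,-0.0]],[[0.01,-0.01,-0.03],[0.41,0.72,-0.0]],[[0.02,-0.01,-0.02],[0.41,0.73,-0.0]],[[0.01,-0.01,-0.03],[0.41,0.73,-0.0]]]
[[[0.02,-0.01,-0.02],[0.41,0.73,-0.0]],[[0.01,-0.01,-0.03],[0.41,0.73,-0.0]],[[0.02,-0.01,-0.03],[0.41,0.72,-0.0]],[[0.01,-0.0,-0.02],[0.41,0.73,-0.0]],[[0.02,-0.01,-0.03],[0.41,0.73,-0.0]],[[0.01,-0.01,-0.02],[0.41,0.73,-0.0]],[[0.01,-0.01,-0.03],[0.41,0.73,-0.0]],[[0.01,-0.0,-0.03],[0.41,0.72,-0.0]]]
[[[0.02,-0.01,-0.03],[0.41,0.73,-0.0]],[[0.01,-0.01,-0.02],[0.41,0.73,-0.0]],[[0.01,-0.0,-0.03],[0.41,0.73,-0.0]],[[0.01,-0.01,-0.03],[0.41,0.73,-0.0]],[[0.01,-0.01,-0.03],[0.41,0.72,-0.0]],[[0.01,-0.0,-0.02],[0.41,0.73,-0.0]],[[0.01,-0.01,-0.03],[0.41,0.73,-0.0]],[[0.01,-0.0,-0.03],[0.41,0.73,-0.0]]]
```

Request:
move_arm([
  [[0.03,-0.01,-0.03],[0.41,0.73,0]],
  [[0.02,-0.01,-0.02],[0.41,0.73,0]],
  [[0.02,-0.01,-0.03],[0.41,0.73,0]],
  [[0.02,-0.02,-0.02],[0.41,0.73,0]],
  [[0.02,0,-0.02],[0.41,0.73,0]],
  [[0.01,-0.01,-0.03],[0.41,0.73,0]],
  [[0.02,-0.01,-0.02],[0.41,0.73,0]],
  [[0.01,-0.01,-0.03],[0.41,0.73,0]],
])

```text
clock: 14.8
tcp_pos: [0.5034, -0.2212, 0.0931]
eef_rot: [0.099, 0.858, 0.501, 0.058]
force: [0.5, -0.1, -1.2]
width: 0.0156
grip_force: 34.9
```

```bash
cat > st.py <<'E'
from nx import *
from plant import get_obs
p,R=start();print(tongue(p,R));o=get_obs();print(o['ft_torque'],'localF',ER.inv().apply(o['force']))
E
python3 st.py
```

```text
14.8 [ 0.5 -0.1 -1.2] [ 0.5034 -0.2212  0.0931] [ 0.75  0.09 -0.43  2.05  0.11  0.79 -0.25] 0.015564112133019416
(array([-0.0829,  0.0018,  0.0461]), 'tilt', np.float64(0.2302), 'yawerr', np.float64(0.0004), 'roll', np.float64(-0.0005))
[ 0.20137291  0.22605842 -0.03062304] localF [ 0.46280851  0.17003258 -1.24861583]
```

Request:
move_arm([
  [[0.02,-0.01,-0.02],[0.41,0.73,0]],
  [[0.01,-0.01,-0.03],[0.41,0.73,0]],
  [[0.02,-0.01,-0.03],[0.41,0.73,0]],
  [[0.01,0,-0.02],[0.41,0.73,0]],
  [[0.02,-0.01,-0.03],[0.41,0.73,0]],
  [[0.01,-0.01,-0.02],[0.41,0.73,0]],
  [[0.01,-0.01,-0.03],[0.41,0.73,0]],
  [[0.01,0,-0.02],[0.41,0.73,0]],
])

```text
clock: 15.6
tcp_pos: [0.5081, -0.2238, 0.0853]
eef_rot: [0.049, 0.862, 0.504, 0.029]
force: [0.3, 0.6, -1.4]
width: 0.0158
grip_force: 34.9
```

```bash
python3 st.py
```

```text
15.6 [ 0.3  0.6 -1.4] [ 0.5081 -0.2238  0.0853] [ 0.74  0.19 -0.42  1.94  0.12  0.92 -0.25] 0.015756980032009225
(array([-0.0826,  0.0019,  0.0461]), 'tilt', np.float64(0.1142), 'yawerr', np.float64(0.0004), 'roll', np.float64(-0.0006))
[ 0.07059279  0.05491938 -0.03624432] localF [-0.05617412  0.63997987 -1.38857716]
```

Request:
move_arm([
  [[0.02,-0.01,-0.03],[0.41,0.73,0]],
  [[0.01,-0.01,-0.02],[0.41,0.73,0]],
  [[0.01,0,-0.03],[0.41,0.73,0]],
  [[0.01,-0.01,-0.03],[0.41,0.73,0]],
  [[0.01,-0.01,-0.03],[0.41,0.72,0]],
  [[0.01,0,-0.02],[0.41,0.73,0]],
  [[0.01,-0.01,-0.03],[0.41,0.73,0]],
  [[0.01,0,-0.03],[0.4,0.7,0]],
])

```text
clock: 16.4
tcp_pos: [0.5114, -0.226, 0.0773]
eef_rot: [-0.001, 0.863, 0.505, -0.001]
force: [-5.8, 1.2, 11.7]
width: 0.0157
grip_force: 35.0
```

```bash
python3 st.py
```

```text
16.4 [-5.8  1.2 11.7] [ 0.5114 -0.226   0.0773] [ 0.73  0.29 -0.41  1.84  0.13  1.04 -0.25] 0.015709233980791704
(array([-0.0827,  0.0015,  0.0465]), 'tilt', np.float64(-0.0026), 'yawerr', np.float64(0.0002), 'roll', np.float64(-0.0012))
[0.33100745 0.79886362 0.03011377] localF [-5.66691388 -1.77156697 11.70979244]
```

Request:
move_arm([
  [[0,0,0],[0,0,0]],
  [[0,0,0],[0,0,0]],
  [[0,0,0],[0,0,0]],
  [[0,0,0],[0,0,0]],
  [[0,0,0],[0,0,0]],
  [[0,0,0],[0,0,0]],
  [[0,0,0],[0,0,0]],
  [[0,0,0],[0,0,0]],
], jaw=0.45)

```text
clock: 17.2
tcp_pos: [0.5115, -0.2257, 0.0766]
eef_rot: [-0.0, 0.863, 0.505, -0.001]
force: [-0.0, -0.2, 0.5]
width: 0.039
grip_force: 0.0
```

Request:
move_arm([
  [[0,0,0.3],[0,0,0]],
  [[0,0,0.5],[0,0,0]],
  [[0,0,0.8],[0,0,0]],
  [[0,0,0.8],[0,0,0]],
  [[0,0,0.6],[0,0,0]],
  [[0,0,0.4],[0,0,0]],
  [[0,0,0],[0,0,0]],
  [[0,0,0],[0,0,0]],
])

```text
clock: 18.0
tcp_pos: [0.5115, -0.2257, 0.2128]
eef_rot: [-0.0, 0.863, 0.505, -0.0]
force: [-0.2, 0.0, 0.1]
width: 0.0394
grip_force: 0.0
```

```bash
python3 - <<'E'
from nx import *
from fit import *
from plant import get_image
p,R0=start()
o=[]
Rf=ER.as_matrix();po=EO+ER.apply([-.0085,0,.045])
for n,(x,y,w,h) in(("scene",(255,150,110,90)),("top",(290,175,110,110))):
    im=get_image(n);k=3.6
    t=cv2.resize(im[y:y+h,x:x+w],None,fx=k,fy=k,interpolation=cv2.INTER_CUBIC)
    L=[[(-56,-60,20),(-56,60,20),(56,60,20),(56,-60,20)],[(-8,-35,54),(-8,35,54),(8,35,54),(8,-35,54)]]
    for l in L: cv2.polylines(t,[np.int32((proj(n,np.array(l)/1e3@Rf.T+po)-[x,y]+.5)*k)],True,(0,0,255),1)
    o.append(cv2.copyMakeBorder(t,0,396-t.shape[0],0,0,0))
cv2.imwrite("pics/seat.png",np.hstack(o))
E
```

```text
18.0 [-0.2  0.   0.1] [ 0.5115 -0.2257  0.2128] [ 0.75  0.16 -0.42  1.69  0.07  1.3  -0.2 ] 0.039394488774571766
```

View pics/seat.png

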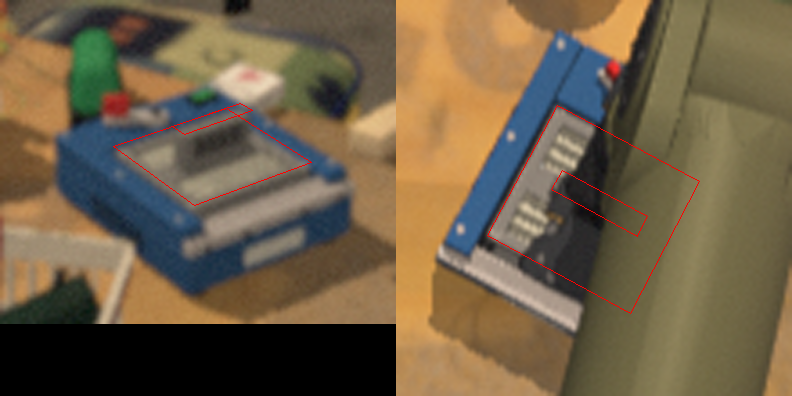

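Request:
move_arm([
  [[0,0,0],[0,0,0]],
  [[0,0,0],[0,0,0]],
  [[0,0,-0.4],[0,0,0]],
  [[0,0,-0.6],[0,0,0]],
  [[0,0,-0.6],[0,0,0]],
  [[0,0,-0.5],[0,0,0]],
  [[0,0,-0.3],[0,0,0]],
  [[0,0,0],[0,0,0]],
], jaw=0.0)

```text
clock: 18.9
tcp_pos: [0.5102, -0.2251, 0.1146]
eef_rot: [-0.002, 0.863, 0.505, -0.002]
force: [-0.7, -0.2, 0.5]
width: 0.0005
grip_force: 0.0
```

Request:
move_arm([
  [[0,0,-0.1],[0,0,0]],
  [[0,0,-0.05],[0,0,0]],
  [[0,0,-0.02],[0,0,0]],
  [[0,0,-0.02],[0,0,0]],
  [[0,0,-0.02],[0,0,0]],
  [[0,0,-0.02],[0,0,0]],
  [[0,0,0],[0,0,0]],
  [[0,0,0],[0,0,0]],
])

```text
clock: 19.7
tcp_pos: [0.5116, -0.2257, 0.1075]
eef_rot: [-0.0, 0.863, 0.505, -0.0]
force: [-0.1, 0.3, 0.6]
width: 0.0005
grip_force: 0.2
```

Request:
move_arm([
  [[0,0,-0.02],[0,0,0]],
  [[0,0,-0.02],[0,0,0]],
  [[0,0,-0.02],[0,0,0]],
  [[0,0,0],[0,0,0]],
  [[0,0,0],[0,0,0]],
  [[0,0,0],[0,0,0]],
  [[0,0,0],[0,0,0]],
  [[0,0,0],[0,0,0]],
])

```text
clock: 20.5
tcp_pos: [0.5116, -0.2257, 0.1074]
eef_rot: [0.0, 0.863, 0.505, -0.001]
force: [-5.6, 1.9, 14.3]
width: 0.0003
grip_force: 7.0
```

Contact came at rib-top height 99.4 mm against 99 mm expected, so the filter is fully seated and flat. Next is the latch.

```bash
cat > latch.py <<'E'
from nx import *
def C(a,gap=0,z=.084):
    h=.0045+.015*abs(np.sin(a))+.0095*abs(np.cos(a))+gap
    l=np.array([.069-.034*np.cos(a)+h*np.sin(a),.034*np.sin(a)+h*np.cos(a),0]);w=EO+ER.apply(l);w[2]=z;return w
E
python3 - <<'E'
from latch import *
from fit import ray
for q in((364,193),(390,170)): print(ER.inv().apply(ray("top",q,.05)-EO))
p,R0=start();T=ori(EY,0)
s=C(2.0,.012);u=s.copy();u[2]=.14
a=p+[0,0,.033];P=[p+(a-p)*t for t in(.3,1)]+[a+(u-a)*t for t in(.2,.45,.7,.9,1,1)]
print("to",u);e=rows(p,R0,P,[T]*8)
P=[[s[0],s[1],z] for z in(.125,.11,.1,.092,.086,.084,.084,.084)]
e=rows(e[0],e[1],P,[T]*8)
A=np.linspace(2.0,-.02,33)[1:]
rows(e[0],e[1],[C(x) for x in A],[T]*32)
E
```

```text
[0.11624429 0.00237006 0.05      ]
[ 0.20818551 -0.03099785  0.05      ]
20.5 [-5.6  1.9 14.3] [ 0.5116 -0.2257  0.1074] [ 0.73  0.25 -0.42  1.81  0.11  1.1  -0.24] 0.0002950785108958408
to [ 0.62576598 -0.2730487   0.14      ]
[[[0.0,0.0,0.25],[0.05,-0.07,-0.03]],[[0.0,0.0,0.58],[0.0,0.0,-0.0]],[[0.57,-0.24,-0.01],[0.0,0.0,-0.0]],[[0.71,-0.29,0.0],[0.0,0.0,-0.0]],[[0.72,-0.3,-0.0],[0.0,0.0,-0.0]],[[0.57,-0.23,-0.0],[0.0,0.0,-0.0]],[[0.28,-0.12,-0.01],[0.0,0.0,-0.0]],[[0.0,-0.0,0.0],[0.0,0.0,-0.0]]]
[[[0.0,-0.0,-0.37],[0.0,0.0,-0.0]],[[0.0,-0.0,-0.38],[0.0,0.0,-0.0]],[[0.0,-0.0,-0.25],[0.0,0.0,-0.0]],[[0.0,-0.0,-0.2],[0.0,0.0,-0.0]],[[0.0,-0.0,-0.15],[0.0,0.0,-0.0]],[[0.0,-0.0,-0.05],[0.0,0.0,-0.0]],[[0.0,-0.0,0.0],[0.0,0.0,-0.0]],[[0.0,-0.0,0.0],[0.0,0.0,-0.0]]]
[[[-0.18,0.31,0.0],[0.0,0.0,-0.0]],[[-0.02,0.06,0.0],[0.0,0.0,-0.0]],[[-0.02,0.07,0.0],[0.0,0.0,-0.0]],[[-0.02,0.07,0.0],[0.0,0.0,-0.0]],[[-0.03,0.06,0.0],[0.0,0.0,-0.0]],[[-0.04,0.07,0.0],[0.0,0.0,-0.0]],[[-0.04,0.06,0.0],[0.0,0.0,-0.0]],[[-0.02,0.04,0.0],[0.0,0.0,-0.0]]]
[[[-0.02,0.05,0.0],[0.0,0.0,-0.0]],[[-0.03,0.04,0.0],[0.0,0.0,-0.0]],[[-0.04,0.05,0.0],[0.0,0.0,-0.0]],[[-0.03,0.04,0.0],[0.0,0.0,-0.0]],[[-0.05,0.04,0.0],[0.0,0.0,-0.0]],[[-0.04,0.04,0.0],[0.0,0.0,-0.0]],[[-0.05,0.04,0.0],[0.0,0.0,-0.0]],[[-0.06,0.03,0.0],[0.0,0.0,-0.0]]]
[[[-0.06,0.03,0.0],[0.0,0.0,-0.0]],[[-0.06,0.03,0.0],[0.0,0.0,-0.0]],[[-0.06,0.02,0.0],[0.0,0.0,-0.0]],[[-0.07,0.01,0.0],[0.0,0.0,-0.0]],[[-0.07,0.01,0.0],[0.0,0.0,-0.0]],[[-0.07,0.01,0.0],[0.0,0.0,-0.0]],[[-0.07,-0.0,0.0],[0.0,0.0,-0.0]],[[-0.08,-0.01,0.0],[0.0,0.0,-0.0]]]
[[[-0.07,-0.01,0.0],[0.0,0.0,-0.0]],[[-0.08,-0.02,0.0],[0.0,0.0,-0.0]],[[-0.07,-0.03,0.0],[0.0,0.0,-0.0]],[[-0.07,-0.03,0.0],[0.0,0.0,-0.0]],[[-0.07,-0.04,0.0],[0.0,0.0,-0.0]],[[-0.06,-0.04,0.0],[0.0,0.0,-0.0]],[[-0.06,-0.05,0.0],[0.0,0.0,-0.0]],[[-0.06,-0.05,0.0],[0.0,0.0,-0.0]]]
```

Request:
move_arm([
  [[0,0,0.25],[0,0,0]],
  [[0,0,0.6],[0,0,0]],
  [[0.57,-0.24,0],[0,0,0]],
  [[0.71,-0.29,0],[0,0,0]],
  [[0.72,-0.3,0],[0,0,0]],
  [[0.57,-0.23,0],[0,0,0]],
  [[0.28,-0.12,0],[0,0,0]],
  [[0,0,0],[0,0,0]],
])

```text
clock: 21.3
tcp_pos: [0.6266, -0.2732, 0.1383]
eef_rot: [-0.001, 0.863, 0.505, -0.0]
force: [-0.7, 0.6, 0.2]
width: 0.0005
grip_force: 0.0
```

Request:
move_arm([
  [[0,0,-0.37],[0,0,0]],
  [[0,0,-0.38],[0,0,0]],
  [[0,0,-0.25],[0,0,0]],
  [[0,0,-0.2],[0,0,0]],
  [[0,0,-0.1],[0,0,0]],
  [[0,0,-0.05],[0,0,0]],
  [[0,0,0],[0,0,0]],
  [[0,0,0],[0,0,0]],
])

```text
clock: 22.1
tcp_pos: [0.6259, -0.273, 0.0856]
eef_rot: [0.0, 0.863, 0.505, -0.0]
force: [0.3, 0.1, -0.3]
width: 0.0005
grip_force: 0.0
```

```bash
python3 - <<'E'
from latch import *
p,R0=start();T=ori(EY,0);print(ER.inv().apply(p-EO))
A=np.linspace(2.0,-.02,33)[1:]
rows(p,R0,[C(x) for x in A],[T]*32)
E
```

```text
22.1 [ 0.3  0.1 -0.3] [ 0.6259 -0.273   0.0856] [ 0.66  0.52 -0.39  1.51  0.21  1.15 -0.28] 0.00047218394728658873
[0.11421787 0.01684267 0.08558632]
[[[-0.19,0.31,-0.04],[0.02,-0.02,-0.03]],[[-0.01,0.07,0.0],[0.0,-0.0,0.0]],[[-0.02,0.06,0.0],[0.0,-0.0,0.0]],[[-0.03,0.07,0.0],[0.0,-0.0,0.0]],[[-0.03,0.07,0.0],[0.0,-0.0,0.0]],[[-0.04,0.06,0.0],[0.0,-0.0,0.0]],[[-0.03,0.06,0.0],[0.0,-0.0,0.0]],[[-0.02,0.04,0.0],[0.0,-0.0,0.0]]]
[[[-0.03,0.05,0.0],[0.0,-0.0,0.0]],[[-0.03,0.05,0.0],[0.0,-0.0,0.0]],[[-0.03,0.04,0.0],[0.0,-0.0,0.0]],[[-0.04,0.04,0.0],[0.0,-0.0,0.0]],[[-0.04,0.05,0.0],[0.0,-0.0,0.0]],[[-0.05,0.03,0.0],[0.0,-0.0,0.0]],[[-0.05,0.04,0.0],[0.0,-0.0,0.0]],[[-0.05,0.03,0.0],[0.0,-0.0,0.0]]]
[[[-0.06,0.03,0.0],[0.0,-0.0,0.0]],[[-0.06,0.03,0.0],[0.0,-0.0,0.0]],[[-0.07,0.02,0.0],[0.0,-0.0,0.0]],[[-0.07,0.01,0.0],[0.0,-0.0,0.0]],[[-0.07,0.02,0.0],[0.0,-0.0,0.0]],[[-0.07,0.0,0.0],[0.0,-0.0,0.0]],[[-0.07,-0.0,0.0],[0.0,-0.0,0.0]],[[-0.07,-0.01,0.0],[0.0,-0.0,0.0]]]
[[[-0.08,-0.01,0.0],[0.0,-0.0,0.0]],[[-0.07,-0.02,0.0],[0.0,-0.0,0.0]],[[-0.07,-0.03,0.0],[0.0,-0.0,0.0]],[[-0.07,-0.03,0.0],[0.0,-0.0,0.0]],[[-0.07,-0.04,0.0],[0.0,-0.0,0.0]],[[-0.07,-0.04,0.0],[0.0,-0.0,0.0]],[[-0.06,-0.05,0.0],[0.0,-0.0,0.0]],[[-0.05,-0.04,0.0],[0.0,-0.0,0.0]]]
```

Request:
move_arm([
  [[-0.19,0.31,-0.04],[0,0,0]],
  [[-0.01,0.07,0],[0,0,0]],
  [[-0.02,0.06,0],[0,0,0]],
  [[-0.03,0.07,0],[0,0,0]],
  [[-0.03,0.07,0],[0,0,0]],
  [[-0.04,0.06,0],[0,0,0]],
  [[-0.03,0.06,0],[0,0,0]],
  [[-0.02,0.04,0],[0,0,0]],
])

```text
clock: 22.9
tcp_pos: [0.6107, -0.2429, 0.0834]
eef_rot: [-0.0, 0.863, 0.505, -0.0]
force: [1.0, -0.8, -0.1]
width: 0.0007
grip_force: 0.5
```

Request:
move_arm([
  [[-0.03,0.05,0],[0,0,0]],
  [[-0.03,0.05,0],[0,0,0]],
  [[-0.03,0.04,0],[0,0,0]],
  [[-0.04,0.04,0],[0,0,0]],
  [[-0.04,0.05,0],[0,0,0]],
  [[-0.05,0.03,0],[0,0,0]],
  [[-0.05,0.04,0],[0,0,0]],
  [[-0.05,0.03,0],[0,0,0]],
])

```text
clock: 23.7
tcp_pos: [0.5979, -0.2297, 0.0834]
eef_rot: [-0.0, 0.863, 0.505, -0.0]
force: [2.2, -1.0, -0.2]
width: 0.0008
grip_force: 0.9
```

```bash
cat > fin.py <<'E'
from latch import *
from fit import *
from plant import get_image,get_obs
o=get_obs();print(o["clock"],"tcp local",ER.inv().apply(o["tcp_pos"]-EO).round(4),"F local",ER.inv().apply(o["force"]).round(1))
for n,(x,y,w,h) in(("scene",(270,160,60,50)),("top",(325,180,60,70))):
    im=get_image(n)[y:y+h,x:x+w].astype(int);b,g,r=im[...,0],im[...,1],im[...,2]
    m=(r>130)&(g<90)&(b<90)|((r>1.9*g)&(r>1.9*b)&(r>90));v,u=np.nonzero(m);print(n,m.sum(),end=" ")
    if m.sum()>2:
        q=(u.mean()+x,v.mean()+y);l=ER.inv().apply(ray(n,q,.085)-EO);d=l-[.069,0,0];print(q,l.round(4),"a=",np.arctan2(d[1],-d[0]).round(2),"r",np.hypot(*d[:2]).round(3))
E
python3 fin.py
```

```text
23.7 tcp local [0.0686 0.0409 0.0834] F local [ 2.5  0.2 -0.2]
scene 28 (np.float64(292.67857142857144), np.float64(182.89285714285714)) [0.0444 0.0381 0.085 ] a= 1.0 r 0.045
top 0
```

Request:
move_arm([
  [[-0.06,0.03,0],[0,0,0]],
  [[-0.06,0.03,0],[0,0,0]],
  [[-0.07,0.02,0],[0,0,0]],
  [[-0.07,0.01,0],[0,0,0]],
  [[-0.07,0.02,0],[0,0,0]],
  [[-0.07,0,0],[0,0,0]],
  [[-0.07,0,0],[0,0,0]],
  [[-0.07,-0.01,0],[0,0,0]],
])

```text
clock: 24.6
tcp_pos: [0.5761, -0.2258, 0.0834]
eef_rot: [-0.0, 0.863, 0.505, -0.001]
force: [2.5, -0.7, 1.0]
width: 0.0005
grip_force: 0.7
```

Request:
move_arm([
  [[-0.08,-0.01,0],[0,0,0]],
  [[-0.07,-0.02,0],[0,0,0]],
  [[-0.07,-0.03,0],[0,0,0]],
  [[-0.07,-0.03,0],[0,0,0]],
  [[-0.07,-0.04,0],[0,0,0]],
  [[-0.03,-0.02,0],[0,0,0]],
  [[0,0,0],[0,0,0]],
  [[0,0,0],[0,0,0]],
])

```text
clock: 25.4
tcp_pos: [0.5601, -0.2323, 0.0832]
eef_rot: [-0.001, 0.863, 0.505, -0.001]
force: [0.4, -0.7, -0.4]
width: 0.0002
grip_force: 0.0
```

```bash
python3 fin.py
```

```text
25.4 tcp local [0.0369 0.02   0.0832] F local [ 0.7 -0.4 -0.4]
scene 11 (np.float64(305.0), np.float64(183.0)) [0.0231 0.0078 0.085 ] a= 0.17 r 0.047
top 0
```

Request:
move_arm([
  [[-0.012,-0.022,0],[0,0,0]],
  [[-0.012,-0.022,0],[0,0,0]],
  [[-0.012,-0.022,0],[0,0,0]],
  [[-0.012,-0.022,0],[0,0,0]],
  [[-0.012,-0.022,0],[0,0,0]],
  [[0,0,0],[0,0,0]],
  [[0,0,0],[0,0,0]],
  [[0,0,0],[0,0,0]],
])

```text
clock: 26.3
tcp_pos: [0.5588, -0.2347, 0.0833]
eef_rot: [-0.001, 0.863, 0.505, 0.0]
force: [1.1, 6.5, -0.6]
width: 0.0002
grip_force: 2.5
```

```bash
python3 fin.py
```

```text
26.3 tcp local [0.037  0.0173 0.0833] F local [-2.2  6.2 -0.6]
scene 8 (np.float64(305.625), np.float64(182.75)) [0.0233 0.0053 0.085 ] a= 0.12 r 0.046
top 0
```

Request:
move_arm([
  [[-0.012,-0.022,0],[0,0,0]],
  [[-0.012,-0.022,0],[0,0,0]],
  [[-0.012,-0.022,0],[0,0,0]],
  [[0,0,0],[0,0,0]],
  [[0,0,0],[0,0,0]],
  [[0,0,0],[0,0,0]],
  [[0,0,0],[0,0,0]],
  [[0,0,0],[0,0,0]],
])

```text
clock: 27.2
tcp_pos: [0.5587, -0.2348, 0.0833]
eef_rot: [-0.002, 0.862, 0.506, 0.002]
force: [3.1, 8.6, -0.7]
width: 0.0004
grip_force: 4.6
```

```bash
python3 fin.py
```

```text
27.2 tcp local [0.0369 0.0171 0.0833] F local [-1.6  9.  -0.7]
scene 8 (np.float64(305.875), np.float64(183.125)) [0.021  0.0061 0.085 ] a= 0.13 r 0.048
top 0
```

Request:
move_arm([
  [[0.09,0.16,0],[0,0,0]],
  [[0.09,0.16,0],[0,0,0]],
  [[0,0,0.5],[0,0,0]],
  [[0,0,1],[0,0,0]],
  [[0,0,1],[0,0,0]],
  [[0,0.5,0.8],[0,0,0]],
  [[0,1,0],[0,0,0]],
  [[0,1,0],[0,0,0]],
])

```text
clock: 28.1
tcp_pos: [0.5648, -0.1272, 0.2173]
eef_rot: [0.002, 0.864, 0.503, 0.0]
force: [0.2, 0.6, -0.2]
width: 0.0007
grip_force: 0.0
```

Request:
move_arm([
  [[0,1,0],[0,0,0]],
  [[0,1,0],[0,0,0]],
  [[0,1,0],[0,0,0]],
  [[0,1,0],[0,0,0]],
  [[0,0.6,0],[0,0,0]],
  [[0,0.3,0],[0,0,0]],
  [[0,0,0],[0,0,0]],
  [[0,0,0],[0,0,0]],
])

```text
clock: 28.9
tcp_pos: [0.5644, 0.0675, 0.2153]
eef_rot: [0.0, 0.864, 0.504, -0.001]
force: [-0.1, -0.7, 0.4]
width: 0.0004
grip_force: 0.0
```

```bash
python3 fin.py; python3 - <<'E'
from latch import *
from fit import *
from plant import get_image
im=get_image("top");x,y,w,h=290,175,110,110
cv2.imwrite("pics/end_top.png",im)
c=cv2.cvtColor(im,cv2.COLOR_BGR2HSV).astype(int)
# model pixels of seated filter, check grey fraction & rib etc; moved objects vs start
a=cv2.imread("pics/top0.png").astype(int)
for n,(u,v) in dict(red_pot=(165,191),green=(390,170),cork=(418,267)).items():
    print(n,np.abs(im[v-8:v+8,u-8:u+8].astype(int)-a[v-8:v+8,u-8:u+8]).mean().round(1))
E
```

```text
28.9 tcp local [-0.1065  0.2833  0.2153] F local [ 0.2 -0.7  0.4]
scene 25 (np.float64(304.15999999999997), np.float64(181.96)) [0.0298 0.006  0.085 ] a= 0.15 r 0.04
top 25 (np.float64(352.4), np.float64(217.04)) [0.0348 0.0017 0.085 ] a= 0.05 r 0.034
red_pot 1.5
green 1.4
cork 1.3
```

```bash
python3 -c "
from plant import *
print(close_job())"
```

```text
the job is handed in; nothing more can be done
None
```

I handed the job in at about 29 s of the 61 s allowed. The filter is hooked under the lip and flat in the bay. The latch is against its stop, about 0.05 rad by the top camera. The red pot, green sander and cork block look unmoved. I didn't check the blue pot at the end, and the hand-in returned no verdict.

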